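Release a culture dish into the timer's bay of a gravity sorter

ROBOT

A 6-joint arm with a two-finger parallel gripper is mounted at the origin on the work surface; the furniture and walls round the work are solid. World frame = base frame: x ahead of the robot, y to its left, z up, the work surface at z = 0. Lengths are in m, angles in rad, forces in N, time in s.
With the tool pointing down it reaches from about 0.35 to 0.925 m from the base axis. Payload 6.4 kg.
Tool frame: the origin (TCP) lies midway between the tips of the shut fingers; the grasp point (between the pads) lies 19 mm behind it; z points along the fingers, y is the line along which they close (so a half turn about z gives the same grasp; the last joint's range is limited). The gripper opens to 85 mm and grips with 20 to 120 N. Pads are 22 mm wide; open, the fingers measure 114 mm over their backs; the gripper's body (76 mm by 85 mm) begins 54 mm behind the grasp point. The pads swing forward as they close: fully open they stand 13 mm farther back than shut.
Start: joints at [-1.334, 0.245, 1.558, -0, 1.339, -0.174], TCP at [0.26, -0.596, 0.231] pointing down, gripper open.
Joint ranges: [-3.13, 3.13], [-1.02, 2.26], [0.13, 2.54], [-0.95, 4.09], [0.21, 2.88], [-2.74, 2.74]. Speed limits (rad/s): [2.57, 2.57, 3.14, 3.14, 3.14, 3.14].

INTERFACE

Orientations are given as [roll, pitch, yaw] about the fixed x, y, z axes, in that order (R = Rz(yaw) Ry(pitch) Rx(roll)).
In Python, from rig import bot gives the robot as it stands. The module is installed in compiled form; this text tells all that it offers.
- The arm moves only by the shell command python3 -m pendant 'ROWS' [OPENING] [FORCE]. ROWS is JSON, a list of rows, each a list of 6 numbers: the shift along the tool's x, y, z in cm, then the turn, a rotation vector about the tool's x, y, z in degrees. A call has 1 to 12 rows; each row shifts and turns the commanded pose from where the row before left it, along the tool's axes as they then stand; what a row does not reach is not made up. A row lasts 1/12 s, in which the tool goes at most 41.7 mm and 7.16 degrees, less where a joint would pass 70% of its speed; a pose out of reach is approached as far as the arm can. A call with a gripper value outside its range is refused whole. OPENING is the finger opening in cm, from 0 to 8.54, set as the call begins (- or left out, the last holds). The fingers move at their own pace and stop on an object; FORCE is the grip in N (left out, the last holds). Time passes only in rows, so rows that do not move let the fingers close. It gives the time, the measured TCP pose, the force, the opening and the grip force at its end, in the units of the state.
- bot.get_obs(): the state, without advancing time (a new reading comes with each control period).
- bot.read_camera(name): name is "scene" or "top" or "wrist"; returns a dict with "img" (420x560x3 uint8, red, green, blue), "fovy" (degrees; the focal length in pixels is half the picture's height over the tangent of half this angle, whatever the lens; pixels are square), "cx", "cy" (the principal point, pixels), "world_to_cam" (4x4, takes a point from world to camera coordinates). Camera axes: x right, y down, z forward; pixel columns grow to the right and rows downward; lengths in m; the calibration is good to about 2 mm. A picture is of the moment at which its call begins. There is no depth.
- bot.finish_job(): hands the job in; it is judged then, once.
The state is a dict: "t": time; "joint_positions": joint angles; "joint_velocities": joint speeds; "tau": joint torques, N m; "tool_pos": TCP position; "orientation": TCP orientation; "force": force on the tool from outside, world axes, zero at the start; "ft_torque": the same for the moment, N m; "grip_width": finger opening in m; "finger_force": force on a finger pad.
Only numpy, scipy, OpenCV 4.12 (cv2) and the standard library are available. Lean on these libraries where they do the work, as an engineer would, in place of code of your own. Each camera call takes 0.05 s, during which the arm holds its last target. There are 200 camera calls.

TASK

Swing the flap of the sloping dish sorter right over to its stop so that it shuts off the bay behind which the bottle stands and leaves open the bay behind which the timer stands. Then pull the black push-pull knob straight out to its end so that the waiting dish slides down into the timer's bay, and push the knob fully home again. Do not touch the dish, and leave the timer, the bottle and the jar standing where they are.

Things in the scene. Friction and masses are not known exactly. Their poses are not given: they have to be found in the camera images.
- sorter: Fixed aluminium sorter on four legs. Origin on the worktop under the deck's middle, z up. The smooth deck (168 wide in x) falls 20 degrees toward +y: z 133 mm at its top edge (y -132), 37 at the bottom (y +132). Walls 26 mm high, 18 at the upper lane. One lane (x -36 to 36) widens from y -51 to y +33 and forks round a middle wall into two closed bays 73 mm wide: near bay on -x, far bay on +x.
- bay_near (a point): Point on the deck in the near bay (sorter x -39.5, y +100, z +49 mm), within 6 mm of where the centre of the dish's underside comes to rest. Friction of the deck is about 0.12: a dish slides down by itself in about a second.
- bay_far (a point): The same point in the far bay (sorter x +39.5, y +100, z +49 mm).
- dish: Round shallow clear petri dish, 63 mm across, 14 mm high, 20 to 40 g, lying in the upper lane against the gate rod. Origin at the centre of its underside. z is its axis.
- flap (a joint): Angle (rad) of the diverter flap, a steel plate 80 mm long, hinged square to the deck at the middle wall's nose (sorter x 0, y +40, z +70 mm), free end up the slope. 0 midway; stops at -0.49 and +0.49; stays where left, about 1 N on its post moves it. Positive: free end over to the +x side, far bay shut, near bay open. Negative: free end on the -x side, near bay shut, far bay open.
- flap_post (a point): Top centre of the black round post on the flap (14 mm in diameter), by which it is pushed; 65 mm from the hinge line, at z 153, y +1 mm in the sorter frame when midway. It leans 20 degrees down the slope; its top 35 mm stands clear above the side walls. It moves in x by 65 mm x sin(flap), and at the stops lies 7 mm further to sorter +y.
- knob (a joint): Travel (m) of the push-pull knob: 0 fully in (gate rod bars the lane), 0.045 fully out (on position, gate open), with a firm stop at each end. Pulled, it moves straight along the sorter's -x. It is stiff: about 4 N moves it either way and it stays wherever it is left, so take it all the way. The dish gets past the rod only at about 0.039 or more.
- knob_head (a point): Centre of the black round knob head, 50 mm in diameter, 18 mm thick, axis along sorter x: its faces are 9 mm to -x (front) and +x (back) of the point. The level stem behind it is 14 mm thick; knob in, 47 mm of it is free between head and bushing (24 mm square), so fingers can straddle it from above. Knob in, the point is at sorter x -115, y -56, z +114 mm.
- bay_timer: Small white lab timer, 38 x 62 x 58 mm high, standing loose on the worktop just beyond the bottom end wall of one of the bays (sorter y about +190 mm, x about +42 or -42 mm). Origin at the centre of its underside.
- bay_bottle: Round reagent bottle with a screw cap, 54 mm in diameter, 131 mm high, standing loose beyond the end of the other bay. Origin at the centre of its underside.
- jar: Sample jar with a screw lid, 62 mm in diameter, 120 mm high, standing loose beyond the timer and the bottle. Origin at the centre of its underside.
Things that resemble listed ones, but are neither listed nor needed, are in the scene too. Of the things like the dish, leave any that is turquoise; of the rest the smaller one is meant. What is shaped like the bay_timer but pink is not meant.

How it is judged:
On the way, in this order (a step that is already met when the one before it is completed fails the run):
1. the flap is over at its stop so that the timer's bay is open, with the knob still in (((x of bay_timer in the frame of sorter below 0 m and value of joint flap above 0.43 rad) or (x of bay_timer in the frame of sorter above 0 m and value of joint flap below -0.43 rad)) and value of joint knob below 0.01 m), for 0.2 s.
2. the knob is pulled right out to its on position, with the flap still over (((x of bay_timer in the frame of sorter below 0 m and value of joint flap above 0.43 rad) or (x of bay_timer in the frame of sorter above 0 m and value of joint flap below -0.43 rad)) and value of joint knob above 0.041 m), for 0.2 s.
At the end, for the whole second after the job is handed in: The dish lies flat and at rest in the bay that has the timer behind it (its underside's centre within 18 mm of that bay's point), the knob is home again (within 3 mm), and the flap is still over to the bottle's side (within 0.06 rad of its stop) (((x of bay_timer in the frame of sorter below 0 m and value of joint flap above 0.43 rad) or (x of bay_timer in the frame of sorter above 0 m and value of joint flap below -0.43 rad)) and ((x of bay_timer in the frame of sorter below 0 m and distance between dish and bay_near below 0.018 m) or (x of bay_timer in the frame of sorter above 0 m and distance between dish and bay_far below 0.018 m)) and value of joint knob below 0.003 m and angle between dish's own z axis and vertical below 0.45 rad and linear speed of dish below 0.02 m/s); the robot touches nothing.
It fails at once if the robot touches the dish (contact force between any of the fingers, the arm and dish above 0.3 N).
It fails at once if the timer, the bottle or the jar is pushed away by more than 20 mm or knocked over (distance of any of bay_timer, bay_bottle, jar from where it was at the start of the episode above 0.02 m or angle between any of bay_timer, bay_bottle, jar's own z axis and vertical above 0.4 rad).
It also fails if it takes over 42 s, if anything falls off the work surface, if the arm or the gripper's body presses on something with over 40 N, if the wrist force passes 120 N, or if a joint passes its speed limit or range.

## Working session

There is one attempt and no reset: what is moved stays moved. The work goes in short steps, Python scripts to look and compute and a shell command to move; the robot and the scene stay as the last step left them, time stands still between calls to the robot, and variables do not carry over. Pictures are saved under pics/ and viewed, at most 10 in all, crops included, and the job is handed in when it is done.

```bash
mkdir -p pics; cat > h.py <<'E'
import numpy as np, cv2
from rig import bot
def grab(n,f):
    c=bot.read_camera(n); cv2.imwrite(f,c["img"][...,::-1]); np.savez(f+'.npz',cx=c["cx"],cy=c["cy"],fovy=c["fovy"],T=c["world_to_cam"]); return c
def load(f): return dict(np.load(f+'.npz'))
def K(c):
    f=210/np.tan(np.radians(float(c["fovy"]))/2); return f
def proj(c,P):
    P=np.atleast_2d(P); T=c["T"]; q=P@T[:3,:3].T+T[:3,3]; f=K(c)
    return np.c_[c["cx"]+f*q[:,0]/q[:,2], c["cy"]+f*q[:,1]/q[:,2]]
def atz(c,u,v,z):
    T=c["T"]; f=K(c); d=T[:3,:3].T@np.array([(u-c["cx"])/f,(v-c["cy"])/f,1]); o=-T[:3,:3].T@T[:3,3]
    return o+d*(z-o[2])/d[2]
E
python3 - <<'E'
from h import *
a=grab("scene","pics/s.png");b=grab("top","pics/t.png")
o=bot.get_obs();print(o)
for c in (a,b): T=c["world_to_cam"];print(c["fovy"],c["cx"],c["cy"],-T[:3,:3].T@T[:3,3])
E
```

```text
{'t': 0.1, 'joint_positions': array([-1.33408028e+00,  2.45748305e-01,  1.55890230e+00,  2.06246191e-05,
        1.33875672e+00, -1.74151954e-01]), 'joint_velocities': array([-0.001339  , -0.0027639 , -0.00242434, -0.0009774 ,  0.0002099 ,
        0.00021643]), 'tau': array([ 8.81815831e-04, -4.30666530e+01, -3.27128577e+01, -1.60549516e-04,
        2.81475790e-03,  4.93664672e-06]), 'tool_pos': array([ 0.25946921, -0.59540091,  0.23028246]), 'orientation': array([-3.13980890e+00, -3.34194588e-04,  4.10862945e-01]), 'force': array([-1.14261208, -0.02014863, -0.71939262]), 'ft_torque': array([-0.02367825, -0.00560643, -0.07607489]), 'finger_force': 0.0, 'grip_width': 0.08523588544973246}
54.13560451081795 286.1064997686299 212.04032116475256 [ 0.06945814 -0.83186701  0.61385765]
46.79098029513361 273.84410181513 215.81242218466593 [ 0.39552086 -0.2968448   1.19639329]
```

View pics/s.png

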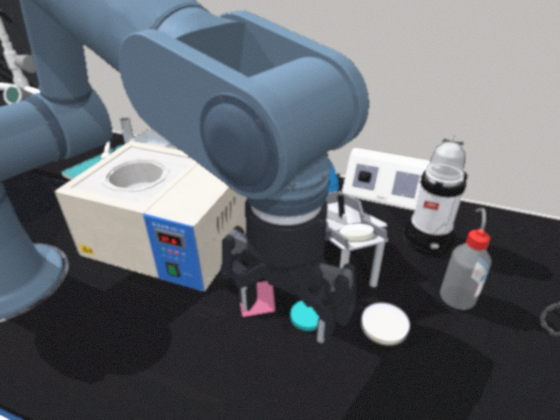

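View pics/t.png

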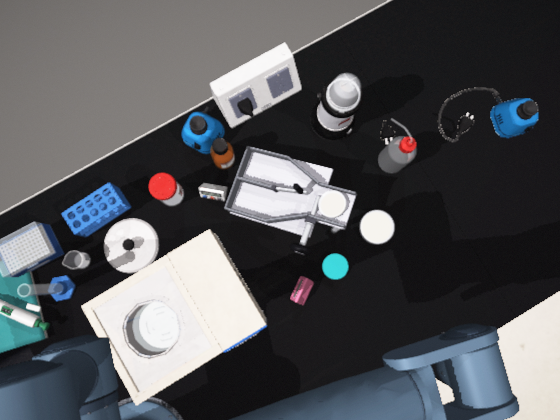

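The top view shows the sorter at about (290,190), with its upper end to the right. A white dish sits in the lane at (332,205), a larger one lies loose at (377,227), and a turquoise one is at (335,266). The white timer is at (212,192) and the pink one at (301,291). The brown bottle is at (222,153) and the red-lidded jar at (165,188). The knob is near (302,248). Next I'll look at a close crop.

```bash
python3 - <<'E'
from h import *
i=cv2.imread('pics/t.png')[130:280,190:390]
cv2.imwrite('pics/tc.png',cv2.resize(i,None,fx=4,fy=4,interpolation=cv2.INTER_CUBIC))
c=load('pics/t.png')
for n,u,v,z in [("dish",332,205,.12),("timer",212,192,.058),("bottle",222,148,.131),("knob",302,249,.11),("post",297,188,.15)]: print(n,atz(c,u,v,z).round(3))
E
```

```text
dish [ 0.552 -0.445  0.12 ]
timer [ 0.592 -0.169  0.058]
bottle [ 0.68  -0.198  0.131]
knob [ 0.454 -0.377  0.11 ]
post [ 0.585 -0.365  0.15 ]
```

View pics/tc.png

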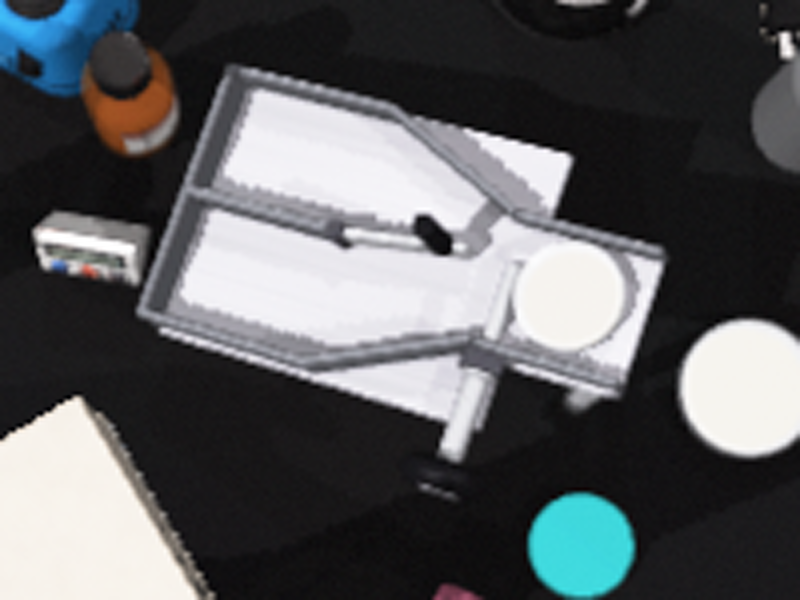

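The crop shows the timer at crop (90,250), behind the bay on the knob side, which is the near (−x) bay. The bottle at (130,95) is behind the far bay. So the flap has to go positive, with its free end to +x, which is up in the image. The post is at (435,232), the knob head at (440,475) and the dish at (570,295). Next I'll fit the sorter pose.

```bash
cat > fit.py <<'E'
from h import *
from scipy.optimize import least_squares
c=load('pics/t.png')
pts=[(-84,141,61,140,315),(84,141,61,232,68),(-115,-56,114,440,478),(40,-126,150,663,252),(-40,-126,150,622,390)]
S=np.array([p[:3] for p in pts])/1e3; U=np.array([(190+p[3]/4,130+p[4]/4) for p in pts])
def W(p,S):
    S=np.atleast_2d(S); co,s=np.cos(p[2]),np.sin(p[2]); return np.c_[p[0]+co*S[:,0]-s*S[:,1],p[1]+s*S[:,0]+co*S[:,1],S[:,2]]
r=least_squares(lambda p:(proj(c,W(p,S))-U).ravel(),[.57,-.35,0.3],loss='soft_l1')
p=r.x
if __name__=='__main__':
    print(p,(proj(c,W(p,S))-U).round(1).tolist())
    for n,q in dict(post0=(0,1,153),knob=(-115,-56,114),stem=(-82,-56,114),dish=(0,-92,120),bayn=(-39.5,100,49)).items():
        w=W(p,np.array(q)/1e3);print(n,w.round(3),((proj(c,w)-[190,130])*4).round())
    for a in np.radians([-28,-15,0,15,28]):
        w=W(p,np.array([65*np.sin(a),1+65*(1-np.cos(a))*.94,153-0*a])/1e3);print(a,((proj(c,w)-[190,130])*4).round())
E
python3 fit.py
```

```text
[ 0.57906676 -0.36079854 -0.34388951] [[-0.2, 1.7], [1.1, -1.9], [0.9, 0.3], [-0.3, -0.0], [-1.6, -0.3]]
post0 [[ 0.579 -0.36   0.153]] [[419. 242.]]
knob [[ 0.452 -0.375  0.114]] [[444. 479.]]
stem [[ 0.483 -0.386  0.114]] [[463. 424.]]
dish [[ 0.548 -0.447  0.12 ]] [[572. 307.]]
bayn [[ 0.576 -0.253  0.049]] [[231. 278.]]
-0.4886921905584123 [[389. 289.]]
-0.2617993877991494 [[406. 269.]]
0.0 [[419. 242.]]
0.2617993877991494 [[426. 212.]]
0.4886921905584123 [[425. 185.]]
```

```bash
sed -i 's/(-84,141,61/(-79,141,61/;s/(84,141,61/(79,141,61/' fit.py; cat > go.py <<'E'
from fit import *
import sys
from scipy.spatial.transform import Rotation as Ro
def delta(s):  # tool-frame move in cm to sorter point s (mm), turn deg about tool z to align yaw
    o=bot.get_obs(); R=Ro.from_euler('xyz',o['orientation']).as_matrix()
    d=W(p,np.array(s)/1e3)[0]-o['tool_pos']
    t=R[:,0]; turn=-np.degrees(p[2]-np.arctan2(t[1],t[0]))
    Rs=Ro.from_euler('z',p[2]).as_matrix(); cur=Rs.T@(o['tool_pos']-[p[0],p[1],0])*1e3
    print('sorter pos',cur.round(1),'tool d cm',(R.T@d*100).round(2),'turn z',turn.round(2),'rpy',o['orientation'].round(3),'F',(Rs.T@o['force']).round(1),'w',round(o['grip_width'],4),'t',o['t'])
if __name__=='__main__': delta([float(a) for a in sys.argv[1:4]])
E
python3 fit.py|head -4; python3 go.py -45 0 230
```

```text
[ 0.57895434 -0.36058217 -0.34344081] [[0.4, -0.2], [0.2, 0.1], [0.9, 0.4], [-0.4, 0.0], [-1.7, -0.3]]
post0 [[ 0.579 -0.36   0.153]] [[419. 242.]]
knob [[ 0.452 -0.375  0.114]] [[443. 479.]]
stem [[ 0.483 -0.386  0.114]] [[463. 424.]]
sorter pos [-221.8 -328.7  230.3] tool d cm [ 35.39 -11.85   0.06] turn z 43.22 rpy [-3.14  -0.     0.411] F [-1.1 -0.4 -0.7] w 0.0852 t 0.1
```

```bash
python3 -m pendant '[[2.95,-0.99,0,0,0,0],[2.95,-0.99,0,0,0,0],[2.95,-0.99,0,0,0,0],[2.95,-0.99,0,0,0,0],[2.95,-0.99,0,0,0,0],[2.95,-0.99,0,0,0,0],[2.95,-0.99,0,0,0,0],[2.95,-0.99,0,0,0,0],[2.95,-0.99,0,0,0,0],[2.95,-0.99,0,0,0,0],[2.95,-0.99,0,0,0,0],[2.95,-0.99,0,0,0,0]]' 0 30
python3 -m pendant '[[0,0,0,0,0,6.2],[0,0,0,0,0,6.2],[0,0,0,0,0,6.2],[0,0,0,0,0,6.2],[0,0,0,0,0,6.2],[0,0,0,0,0,6.2],[0,0,0,0,0,6],[0,0,0,0,0,0],[0,0,0,0,0,0]]'
python3 go.py -45 0 133; python3 -c "
from h import *
c=grab('wrist','pics/w.png');grab('top','pics/t2.png')
from fit import W,p
print(proj(c|{'T':c['world_to_cam']},W(p,np.array([[0,1,153],[30,8,153],[-115,-56,114],[-82,-56,114]])/1e3)).round())"
```

```text
t: 1.1
tool_pos: [0.5375, -0.3442, 0.2308]
orientation: [-3.141, 0.0, 0.411]
force: [0.1, -1.5, 0.1]
grip_width: 0.0003
finger_force: 0.0
t: 1.85
tool_pos: [0.5365, -0.3455, 0.2308]
orientation: [-3.141, 0.001, -0.341]
force: [0.5, 0.0, 0.5]
grip_width: 0.0001
finger_force: 0.0
sorter pos [-4.510e+01 -1.000e-01  2.308e+02] tool d cm [ 0.01 -0.    9.78] turn z 0.17 rpy [-3.141e+00  1.000e-03 -3.410e-01] F [0.5 0.2 0.5] w 0.0001 t 1.85
[[279. 162.]
 [269. 119.]
 [336. 274.]
 [338. 243.]]
```

View pics/w.png

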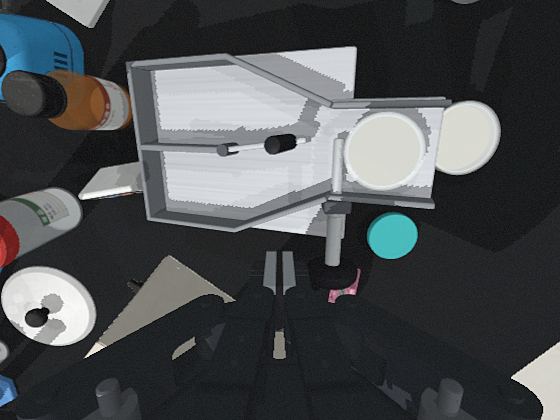

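The wrist view matches the fit: the knob head is at (332,274), against (336,274) predicted, and the post is at (280,143), so the flap is slightly positive. I'll go down on the −x side of the post and push it towards +x.

```bash
python3 -m pendant '[[0,0,2.5,0,0,0],[0,0,2.5,0,0,0],[0,0,2.5,0,0,0],[0,0,2.2,0,0,0],[0,0,0,0,0,0],[1,0,0,0,0,0],[1,0,0,0,0,0],[1,0,0,0,0,0],[1,0,0,0,0,0],[0.8,0,0,0,0,0],[0.5,0,0,0,0,0],[0,0,0,0,0,0]]'
python3 go.py 15 0 133
```

```text
t: 2.95
tool_pos: [0.5876, -0.364, 0.1351]
orientation: [3.141, -0.002, -0.342]
force: [0.1, 0.2, -0.4]
grip_width: -0.0001
finger_force: 0.0
sorter pos [  9.2  -0.3 135.1] tool d cm [ 0.58 -0.03  0.21] turn z 0.06 rpy [ 3.141e+00 -2.000e-03 -3.420e-01] F [ 0.1  0.3 -0.4] w -0.0001 t 2.95
```

```bash
python3 -m pendant '[[0.3,0,0,0,0,0],[0.3,0,0,0,0,0],[0.2,0,0,0,0,0],[0,0,0,0,0,0],[0,0,0,0,0,0]]'
python3 go.py 15 0 133; python3 -c "
from h import *
c=grab('wrist','pics/w2.png')"
```

```text
t: 3.37
tool_pos: [0.5942, -0.3663, 0.1343]
orientation: [3.141, -0.0, -0.343]
force: [-0.4, 0.3, -0.4]
grip_width: -0.0
finger_force: 0.1
sorter pos [ 16.2  -0.2 134.3] tool d cm [-0.12 -0.02  0.13] turn z 0.02 rpy [ 3.141 -0.    -0.343] F [-0.4  0.1 -0.4] w -0.0 t 3.3667
```

View pics/w2.png

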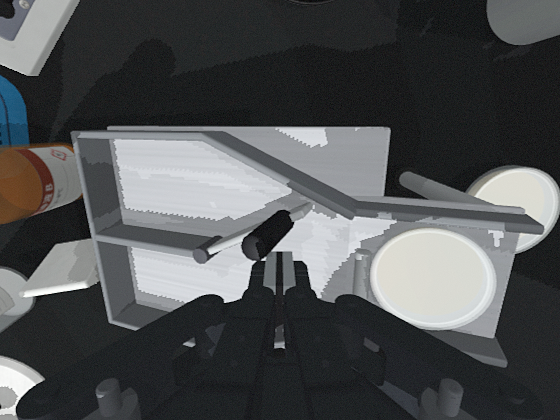

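The flap is swinging over. Its free end is at about (310,208), close to the far wall, and the post is at the fingertip. I'll push on until the force rises.

```bash
for i in 1 2 3; do echo; done; python3 -m pendant '[[0.2,0,0,0,0,0],[0.2,0,0,0,0,0],[0,0,0,0,0,0]]'; python3 go.py 15 0 133;python3 -m pendant '[[0.2,0,0,0,0,0],[0.2,0,0,0,0,0],[0,0,0,0,0,0]]'; python3 go.py 15 0 133
```

```text
t: 3.67
tool_pos: [0.596, -0.3669, 0.134]
orientation: [-3.141, 0.007, -0.343]
force: [-9.1, 3.3, 4.3]
grip_width: 0.0003
finger_force: 4.9
sorter pos [ 18.2  -0.2 134. ] tool d cm [-0.32 -0.02  0.1 ] turn z 0.04 rpy [-3.141  0.007 -0.343] F [-9.7  0.   4.3] w 0.0003 t 3.6667
t: 3.92
tool_pos: [0.5968, -0.3672, 0.1338]
orientation: [-3.14, 0.016, -0.342]
force: [-21.5, 7.8, 11.8]
grip_width: 0.0003
finger_force: 11.5
sorter pos [ 19.1  -0.2 133.8] tool d cm [-0.41 -0.02  0.08] turn z 0.07 rpy [-3.14   0.016 -0.342] F [-22.9   0.1  11.8] w 0.0003 t 3.9167
```

At the stop (9 N, then 23 N). Back off, rise and go above the stem.

```bash
python3 -m pendant '[[-1,0,0,0,0,0],[-1,0,0,0,0,0],[0,0,3,0,0,0],[0,0,0,0,0,0]]' >/dev/null 2>&1 && false; python3 go.py -95 -56 200
```

```text
sorter pos [ 1.4  0.7 99.9] tool d cm [-9.71  5.64 -9.97] turn z -0.01 rpy [-3.139  0.006 -0.344] F [-0.9 -0.6 -2.4] w 0.0 t 4.25
```

I typed +z there, which is down, so the tool went 3 cm lower instead of rising. It's still clear of the deck and the force is small. Going up now.

```bash
python3 -m pendant '[[0,0,-2.5,0,0,0],[0,0,-2.5,0,0,0],[0,0,-2.5,0,0,0],[0,0,-2.5,0,0,0],[-2,1.2,0,0,0,0],[-2,1.2,0,0,0,0],[-2,1.2,0,0,0,0],[-2,1.2,0,0,0,0],[-1.7,0.8,0,0,0,0],[0,0,0,0,0,0],[0,0,0,0,0,0]]' 4
python3 go.py -95 -56 112;  python3 -c "
from h import *
from fit import W,p
c=grab('wrist','pics/w3.png');c['T']=c['world_to_cam']
print(proj(c,W(p,np.array([[-106,-56,114],[-59,-56,114],[-106,-56,139],[-124,-56,139],[-95,-36,112],[-95,-76,112]])/1e3)).round())"
```

```text
t: 5.17
tool_pos: [0.4725, -0.3826, 0.205]
orientation: [3.141, -0.001, -0.344]
force: [0.3, 0.6, -0.2]
grip_width: 0.0401
finger_force: 0.0
sorter pos [-92.8 -56.6 205. ] tool d cm [-0.23 -0.06  9.3 ] turn z -0.06 rpy [ 3.141e+00 -1.000e-03 -3.440e-01] F [ 0.1  0.7 -0.2] w 0.0401 t 5.1667
[[279. 229.]
 [279. 174.]
 [279. 240.]
 [279. 262.]
 [255. 216.]
 [303. 216.]]
```

View pics/w3.png

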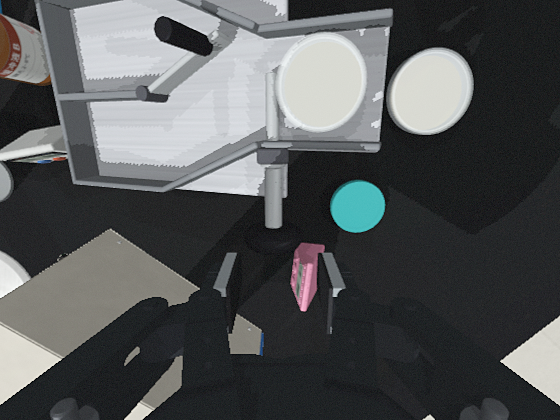

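The flap is fully over against the far wall. The stem is at column 273 against 279 predicted, and the head is near (272,237). I'll brighten a crop to measure the offset.

```bash
python3 -c "
from h import *
i=cv2.imread('pics/w3.png')[120:280,200:360].astype(float)
i=(255*(i/255)**.4).astype('uint8')
cv2.imwrite('pics/w3c.png',cv2.resize(i,None,fx=3.75,fy=3.75,interpolation=cv2.INTER_CUBIC))
from fit import W,p
c=load('pics/w3.png')
f=lambda *q:print(((proj(c,W(p,np.array(q)/1e3))-[200,120])*3.75).round().tolist())
f([-106,-56,139],[-124,-56,139],[-115,-81,114],[-115,-31,114],[-59,-68,114],[-59,-44,114],[-59,-56,126],[-82,-49,114],[-82,-63,114])
f([-40,-126,150],[40,-126,150],[-84,-51,103.5])"
```

```text
[[297.0, 451.0], [297.0, 531.0], [407.0, 445.0], [188.0, 446.0], [353.0, 201.0], [240.0, 202.0], [296.0, 212.0], [265.0, 306.0], [329.0, 306.0]]
[[692.0, 129.0], [744.0, -392.0], [275.0, 302.0]]
```

View pics/w3c.png

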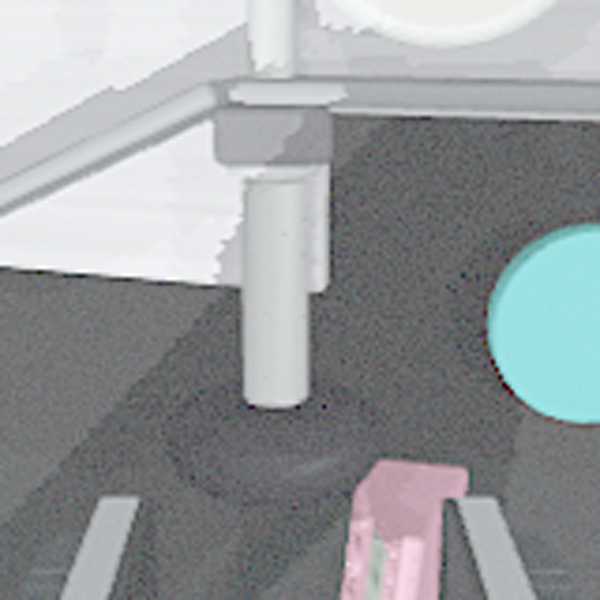

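The stem is at crop (276,178 to 405), about 4–5 mm towards +y and 4–6 mm towards +x of the fit. The flap stop contact showed the same +5 mm in x. So I'll aim at fit-frame (-89,-52,110).

```bash
python3 -m pendant '[[0.4,-0.45,2,0,0,0],[0,0,2,0,0,0],[0,0,2,0,0,0],[0,0,1.5,0,0,0],[0,0,1,0,0,0],[0,0,0.8,0,0,0],[0,0,0,0,0,0]]'; python3 go.py -89 -52 110
python3 -m pendant '[[0,0,0,0,0,0],[0,0,0,0,0,0],[0,0,0,0,0,0],[0,0,0,0,0,0]]' 0.8 60; python3 go.py -89 -52 110
```

```text
t: 5.8
tool_pos: [0.4779, -0.3785, 0.1097]
orientation: [-3.14, 0.002, -0.343]
force: [-0.0, 0.5, -0.0]
grip_width: 0.04
finger_force: 0.0
sorter pos [-89.1 -50.9 109.7] tool d cm [ 0.01  0.11 -0.03] turn z 0.05 rpy [-3.14e+00  2.00e-03 -3.43e-01] F [-0.2  0.4 -0. ] w 0.04 t 5.8
t: 6.13
tool_pos: [0.4788, -0.3796, 0.1128]
orientation: [3.141, -0.002, -0.343]
force: [1.3, 2.3, 3.7]
grip_width: 0.0113
finger_force: 58.7
sorter pos [-87.9 -51.7 112.8] tool d cm [-0.11  0.03  0.28] turn z 0.01 rpy [ 3.141e+00 -2.000e-03 -3.430e-01] F [0.4 2.6 3.7] w 0.0113 t 6.1333
```

The width is 11.3 mm, under 14, so the grip is too high on the stem. I'll open and go 5 mm lower.

```bash
python3 -m pendant '[[0,0,0,0,0,0],[0,0,0,0,0,0],[-0.15,0,0.3,0,0,0],[0,0,0.25,0,0,0],[0,0,0,0,0,0]]' 3; python3 go.py -89 -52 105
python3 -m pendant '[[0,0,0,0,0,0],[0,0,0,0,0,0],[0,0,0,0,0,0],[0,0,0,0,0,0]]' 0.8 60; python3 go.py -89 -52 105
```

```text
t: 6.55
tool_pos: [0.4759, -0.3785, 0.1048]
orientation: [-3.141, 0.001, -0.343]
force: [-0.3, 0.4, -0.6]
grip_width: 0.0301
finger_force: 0.1
sorter pos [-91.  -51.6 104.8] tool d cm [ 0.2   0.04 -0.02] turn z 0.0 rpy [-3.141e+00  1.000e-03 -3.430e-01] F [-0.4  0.3 -0.6] w 0.0301 t 6.55
t: 6.88
tool_pos: [0.4763, -0.3787, 0.1056]
orientation: [-3.141, 0.001, -0.343]
force: [-0.5, 0.2, 0.8]
grip_width: 0.0119
finger_force: 59.0
sorter pos [-90.6 -51.6 105.6] tool d cm [0.16 0.04 0.06] turn z 0.02 rpy [-3.141e+00  1.000e-03 -3.430e-01] F [-0.6  0.1  0.8] w 0.0119 t 6.8833
```

The grip is balanced now. Pulling.

```bash
python3 -m pendant '[[-0.4,0,0,0,0,0],[-0.5,0,0,0,0,0],[-0.5,0,0,0,0,0],[-0.5,0,0,0,0,0],[-0.5,0,0,0,0,0],[-0.5,0,0,0,0,0],[-0.5,0,0,0,0,0],[-0.5,0,0,0,0,0],[-0.5,0,0,0,0,0],[0,0,0,0,0,0]]'; python3 go.py -135 -52 105
python3 -m pendant '[[-0.3,0,0,0,0,0],[0,0,0,0,0,0]]'; python3 go.py -135 -52 105
```

```text
t: 7.72
tool_pos: [0.4339, -0.3636, 0.1057]
orientation: [-3.141, 0.002, -0.343]
force: [-0.7, -0.6, -2.0]
grip_width: 0.0115
finger_force: 58.7
sorter pos [-135.6  -51.7  105.7] tool d cm [0.06 0.03 0.07] turn z 0.01 rpy [-3.141e+00  2.000e-03 -3.430e-01] F [-0.5 -0.8 -2. ] w 0.0115 t 7.7167
t: 7.88
tool_pos: [0.4338, -0.3636, 0.1058]
orientation: [3.141, -0.006, -0.344]
force: [11.6, -4.2, -10.4]
grip_width: 0.0113
finger_force: 59.0
sorter pos [-135.7  -51.7  105.8] tool d cm [0.07 0.03 0.08] turn z -0.04 rpy [ 3.141 -0.006 -0.344] F [ 12.4  -0.1 -10.4] w 0.0113 t 7.8833
```

A firm stop at 45 mm of travel. I'll let the dish slide, then look.

```bash
python3 -m pendant '[[0,0,0,0,0,0],[0,0,0,0,0,0],[0,0,0,0,0,0],[0,0,0,0,0,0],[0,0,0,0,0,0],[0,0,0,0,0,0],[0,0,0,0,0,0],[0,0,0,0,0,0],[0,0,0,0,0,0],[0,0,0,0,0,0],[0,0,0,0,0,0],[0,0,0,0,0,0]]'>/dev/null; python3 -m pendant '[[0,0,0,0,0,0],[0,0,0,0,0,0],[0,0,0,0,0,0],[0,0,0,0,0,0],[0,0,0,0,0,0],[0,0,0,0,0,0],[0,0,0,0,0,0],[0,0,0,0,0,0],[0,0,0,0,0,0]]'
python3 -c "
from h import *
grab('wrist','pics/w4.png')"
```

```text
t: 9.63
tool_pos: [0.4338, -0.3636, 0.1058]
orientation: [3.141, -0.005, -0.344]
force: [10.6, -4.2, -9.8]
grip_width: 0.0114
finger_force: 59.0
```

View pics/w4.png

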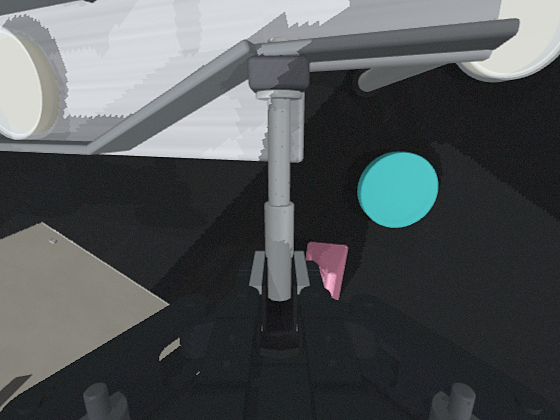

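The dish has slid down into the near bay, showing at the left edge around (20,80). Now I'll push the knob home.

```bash
python3 -m pendant '[[0.5,0,0,0,0,0],[0.5,0,0,0,0,0],[0.5,0,0,0,0,0],[0.5,0,0,0,0,0],[0.5,0,0,0,0,0],[0.5,0,0,0,0,0],[0.5,0,0,0,0,0],[0.5,0,0,0,0,0],[0.5,0,0,0,0,0],[0.3,0,0,0,0,0],[0,0,0,0,0,0]]'; python3 go.py -90.6 -52 105
python3 -m pendant '[[0.2,0,0,0,0,0],[0.2,0,0,0,0,0],[0,0,0,0,0,0]]'; python3 go.py -90.6 -52 105
```

```text
t: 10.6
tool_pos: [0.4763, -0.3787, 0.1056]
orientation: [-3.141, 0.005, -0.342]
force: [-10.2, 3.6, 5.2]
grip_width: 0.011
finger_force: 61.3
sorter pos [-90.5 -51.6 105.6] tool d cm [-0.01  0.04  0.06] turn z 0.06 rpy [-3.141  0.005 -0.342] F [-10.8   0.    5.2] w 0.011 t 10.6
t: 10.85
tool_pos: [0.4764, -0.3787, 0.1055]
orientation: [-3.14, 0.016, -0.342]
force: [-25.5, 8.8, 16.0]
grip_width: 0.0117
finger_force: 62.9
sorter pos [-90.4 -51.5 105.5] tool d cm [-0.02  0.05  0.05] turn z 0.09 rpy [-3.14   0.016 -0.342] F [-27.   -0.3  16. ] w 0.0117 t 10.85
```

The knob is against its home stop. Relax the push, open, lift straight up and look.

```bash
python3 -m pendant '[[-0.3,0,0,0,0,0],[0,0,0,0,0,0]]'; python3 -m pendant '[[0,0,0,0,0,0],[0,0,0,0,0,0],[0,0,0,0,0,0],[0,0,-1,0,0,0],[0,0,-2,0,0,0],[0,0,-2.5,0,0,0],[0,0,-2.5,0,0,0],[0,0,-2.5,0,0,0],[-1.5,0,-2,0,0,0],[-2,0,0,0,0,0],[-2,0,0,0,0,0],[0,0,0,0,0,0]]' 3
python3 -m pendant '[[-3,0,0,0,0,0],[-3,0,0,0,0,0],[-3,0,0,0,0,0],[-3,0,0,0,0,0],[0,0,0,0,0,0]]'
python3 go.py 0 0 0; python3 -c "
from h import *
grab('top','pics/t3.png')
i=np.hstack([cv2.resize(cv2.imread(f)[130:280,190:390],(400,300),interpolation=cv2.INTER_CUBIC) for f in('pics/t.png','pics/t3.png')])
grab('wrist','pics/w5.png');w=cv2.imread('pics/w5.png')[:220]
cv2.imwrite('pics/fin.png',np.vstack([i,cv2.resize(w,(764,300))[:, :].copy() if 0 else cv2.copyMakeBorder(cv2.resize(w,(764,300)),0,0,0,36,0)]))"
```

```text
t: 11.02
tool_pos: [0.4764, -0.3787, 0.1056]
orientation: [-3.141, 0.006, -0.343]
force: [-13.2, 5.0, 6.0]
grip_width: 0.0113
finger_force: 61.4
t: 12.02
tool_pos: [0.4255, -0.3606, 0.2324]
orientation: [3.14, -0.002, -0.344]
force: [-0.1, -0.3, -0.5]
grip_width: 0.03
finger_force: 0.0
t: 12.43
tool_pos: [0.3114, -0.3194, 0.231]
orientation: [3.141, 0.0, -0.345]
force: [0.8, 0.1, -0.7]
grip_width: 0.0302
finger_force: 0.0
sorter pos [-265.8  -51.3  231. ] tool d cm [26.57 -5.18 23.09] turn z -0.08 rpy [ 3.141  0.    -0.345] F [ 0.7  0.3 -0.7] w 0.0302 t 12.4333
```

View pics/fin.png

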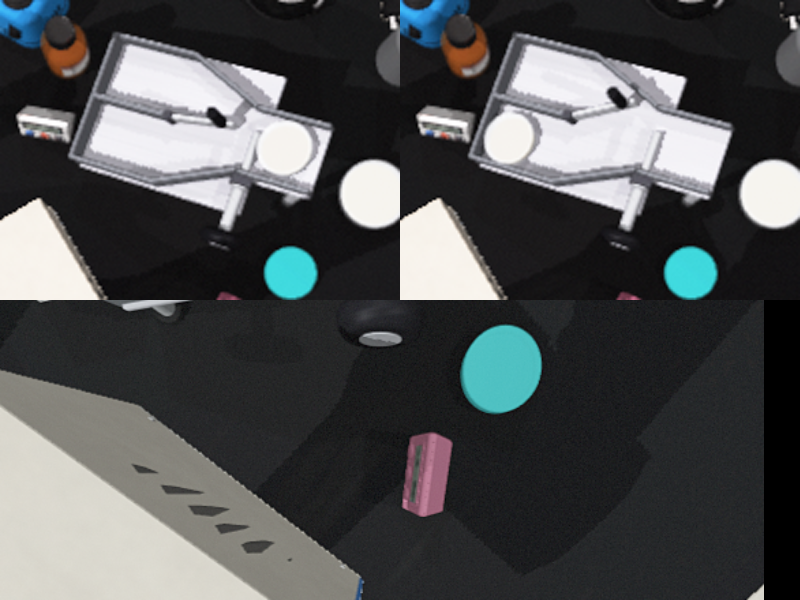

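Before is on the left, after on the right. The dish rests in the near (timer) bay at (508,137), and the flap is over to the bottle's side. The knob head is back at (620,240), the same place as before at (219,240). The timer and bottle haven't moved. Handing in.

```bash
python3 -c "
from rig import bot
print(bot.finish_job())"
```

```text
the job is handed in; nothing more can be done
None
```

The job is handed in: the last camera check showed the flap over to the bottle's side, the dish in the timer's bay, the knob home, and the timer and bottle unmoved (the jar was outside that crop, and the arm never went near it); the hand-in gave no verdict.

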